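Mounting a D-bore test gear on the microscope's rotary stage

ROBOT

A 7-joint arm with a two-finger parallel gripper is mounted at the origin on the work surface. World frame = base frame: x ahead of the robot, y to its left, z up, the work surface at z = 0. Lengths are in m, angles in rad, forces in N, time in s.
With the tool pointing down it reaches from about 0.425 to 0.925 m from the base axis. Payload 6.8 kg.
Tool frame: the origin (TCP) lies on the front face of the gripper's body, between the roots of the fingers; the fingertips stand 73 mm ahead of it and the grasp point (between the pads) lies 54 mm ahead of it (env.nose_length is the distance from the TCP to the fingertips, in m); z points along the fingers, y is the line along which they close (so a half turn about z gives the same grasp; the last joint's range is limited). The gripper opens to 85 mm and grips with 20 to 120 N. Pads are 22 mm wide; open, the fingers measure 114 mm over their backs; the gripper's body (76 mm by 85 mm) begins 54 mm behind the grasp point. The pads swing forward as they close: fully open they stand 13 mm farther back than shut.
Start: joints at [1.011, 0.477, 0.022, 1.555, -0.011, 1.109, -0.083], TCP at [0.295, -0.607, 0.304] pointing down, gripper open.
Joint ranges: [-2.96, 2.96], [-0.34, 2.1], [-1.41, 1.46], [0.24, 2.44], [-1.37, 4.51], [0.17, 1.92], [-2.96, 2.96]. Speed limits (rad/s): [2.39, 2.39, 3.14, 3.14, 3.14, 3.14, 3.14].

INTERFACE

Orientations are given as a unit quaternion [w, x, y, z].
In Python, from cell import env, kin, camera, calibration, job gives the robot as it stands. The module is installed in compiled form; this text tells all that it offers. Calls block until the motion is done:
- env.reach(position, orientation): joint-space move of the TCP to a pose.
- env.movel(position, velocity=0.15, rot=None, stop_force=None): straight line of the TCP; rot=None keeps the orientation; velocity is the mean speed in m/s. With stop_force (N) it stops when the force on the tool has changed by that much, and returns True; else False.
- env.goto_joints(angles): joint-space move.
- env.grip(opening, f_grip=None): finger opening in m; f_grip is the grip in N (None keeps the last); returns when the fingers have stopped.
- env.dwell(seconds).
- kin.inverse_kinematics(position, orientation): joint angles nearest the present ones, or None.
- env.get_state(): the state.
- camera(name): name is "side" or "top" or "wrist"; returns (picture, depth): 384x512x3 uint8, blue, green, red; 384x512 float32, m along the optical axis (not along the pixel's ray), 0 where there is no reading.
- calibration(name): a dict with "fx", "fy", "cx", "cy" (pixels), "rvec" (rotation vector, rad) and "tvec" (3), from world to camera coordinates, as OpenCV has them. Camera axes: x right, y down, z forward; pixel columns grow to the right and rows downward; lengths in m; the calibration is good to about 2 mm. A picture is of the moment at which its call begins: read the wrist's pose just before it. calibration takes no time and is no camera call; for the wrist camera it gives the pose at the moment of the call.
A pose or a line that the arm cannot do raises env.PlanningError and nothing moves.
- job.job_done(): hands the job in; it is judged then, once.
The state is a dict: "time": time; "qpos": joint angles; "joint_velocities": joint speeds; "joint_torque": joint torques, N m; "tcp_pos": TCP position; "orientation": TCP orientation; "force": force on the tool from outside, world axes, zero at the start; "torque": the same for the moment, N m; "opening": finger opening in m; "gripper_force": force on a finger pad.
Only numpy, scipy, OpenCV 4.12 (cv2) and the standard library are available. Lean on these libraries where they do the work, as an engineer would, in place of code of your own. Each camera call takes 0.05 s, during which the arm holds its last target. There are 200 camera calls.

TASK

Get the test gear ready for the microscope: slide the D-bore spacer down the rotary stage's D-shaped post until it lies on the platen, then the gear on top of it with its hub up, turning each part until its flat meets the flat of the post and it goes fully home. Then put the clear dust cover over them so that it sits flat all round on the platen's rim, let go, and leave the other things on the bench where they are.

Things in the scene. Friction and masses are not known exactly. Their poses are not given: they have to be found in the camera images.
- stage: low rotary stage bolted to the bench: square aluminium base 116 x 116 mm, dark round body 106 mm across, turning platen on top. Origin at the centre of its underside, on the bench right below the post; z up. A micrometer screw sticks out on its -y side (92 mm out to +x), a lock screw on its -x side, both below 30 mm. Nothing of it moves: the platen is locked.
- arbor_top (a point): centre of the top of the stage's upright post (ground, oiled steel), 74 mm above the stage's origin. D-shaped post: 22 mm diameter, one flat 6 mm from the axis over all its 34 mm height, top edge chamfered 1.2 mm. The platen was left at some angle: the flat faces anywhere within 0.9 rad either side of the stage's +x axis. This frame does NOT show it: see or feel for it.
- arbor_foot (a point): foot of the post, at the top of the platen's raised disc (72 mm across, edge chamfered 2 mm), 40 mm above the stage's origin; the spacer's underside lies here when home. Axes of the stage
- platen_rim (a point): centre of the platen at the height of its flat rim (a ledge 100 mm across round the raised disc), 34 mm above the stage's origin; the cover's lower rim lies at this height when home. Axes of the stage
- spacer: loose aluminium collar lying flat: 44 mm outside, round, 16 mm tall, D-shaped through bore (24.4 mm diameter, flat 7 mm from the axis). Origin at the centre of its underside on the bore's axis, z up; the bore's flat lies on its +x side. Grip it across the outside in any direction. About 70 g.
- gear: loose steel test gear lying flat, hub up: 30-tooth wheel 64 mm across, 10 mm thick; on it a round hub 34 mm across, reaching 24 mm above the underside. Through bore D-shaped as in the spacer (24.4 mm, flat 7 mm from the axis). Origin at the centre of its underside, z up; the bore's flat lies on its +x side. Grip it by the hub. Home: 56 mm above the stage's origin. About 160 g.
- cover: loose clear plastic dust cover standing open side down: round cap 86 mm outside, 56 mm tall, 52 mm high inside, wall 3 mm, black knob on top. It fits round the raised disc with about 3 mm play on every side. Origin at the centre of its lower rim, z up. It seats only when spacer and gear are fully down. About 90 g.
- cover_knob (a point): top centre of the cover's black knob, 80 mm above the cover's lower rim; the knob is an upright cylinder 22 mm across and 24 mm tall, gripped from above
- plain_ring: bystander: plain steel ring, 46 mm outside, 14 mm tall, with a ROUND 31 mm bore (no flat); origin at the centre of its underside
- objective: bystander: dark lens barrel standing upright, 37 mm across, 56 mm tall; origin at the centre of its underside
- vblock: bystander: small steel V-block, 50 x 40 x 32 mm; origin at the centre of its underside
- bolt: bystander: steel hexagon bolt standing on its head, 19 mm across, 43 mm tall; origin at the centre of its underside
- jar: bystander: small white screw jar, 44 mm across, 42 mm tall; origin at the centre of its underside
- driver: bystander: screwdriver with black handle lying on the bench, about 170 mm long
- spanner: bystander: steel open spanner lying on the bench, about 150 mm long
There are look-alikes about, which are no part of the job. There is more than one size of the cover; the job needs the larger. What is shaped like the spacer but purple is not meant.

How it is judged:
On the way, in this order (a step that is already met when the one before it is completed fails the run):
1. the spacer is home on the post, flat on the platen's raised disc (z of spacer in the frame of stage between 0.037 and 0.043 m and horizontal distance between spacer and arbor_top below 0.004 m and angle between spacer's own z axis and vertical below 0.06 rad), for 0.2 s.
2. the gear, hub up, is home on the post on top of the spacer (all of step 1 and z of gear in the frame of stage between 0.053 and 0.059 m and horizontal distance between gear and arbor_top below 0.004 m and angle between gear's own z axis and vertical below 0.06 rad), for 0.2 s.
3. the cover sits flat on the platen's rim over both (all of step 2 and z of cover in the frame of stage between 0.031 and 0.037 m and horizontal distance between cover and arbor_top below 0.005 m and angle between cover's own z axis and vertical below 0.06 rad), for 0.2 s.
At the end, for the whole second after the job is handed in: Spacer, gear and cover are at rest, centred on the post's axis within 4 mm (cover 5 mm) and level within 0.06 rad, at these heights of their undersides above the stage's origin, each within 3 mm: spacer 40 mm (on the raised disc), gear 56 mm (on the spacer, hub up), cover 34 mm (on the platen rim) (all of step 3 and linear speed of each of spacer, gear, cover below 0.02 m/s); the robot touches nothing.
It fails at once if one of the other things on the bench (plain ring, lens barrel, V-block, bolt, jar, screwdriver, spanner) is moved more than 30 mm (distance of any of plain_ring, objective, vblock, bolt, jar, driver, spanner from where it was at the start of the episode above 0.03 m).
It also fails if it takes over 72 s, if anything falls off the work surface, if the arm or the gripper's body presses on something with over 40 N, if the wrist force passes 120 N, or if a joint passes its speed limit or range.

## Working session

There is one attempt and no reset: what is moved stays moved. The work goes in short steps, each a Python script; the robot and the scene stay as the last script left them, time stands still between calls to the robot, and variables do not carry over. Pictures are saved under pics/ and viewed, at most 13 in all, crops included, and the job is handed in when it is done.

```bash
mkdir -p pics
cat > h.py <<'E'
import numpy as np, cv2
from cell import env, kin, camera, calibration, job
def cal(n):
    c=calibration(n); R,_=cv2.Rodrigues(np.array(c["rvec"],float)); return c,R,np.array(c["tvec"],float).ravel()
def shot(n):
    c=cal(n); p,d=camera(n); return p,d,c
def ray(c,u,v,z):
    k,R,t=c; o=-R.T@t; d=R.T@np.array([(u-k["cx"])/k["fx"],(v-k["cy"])/k["fy"],1.]); return o+d*(z-o[2])/d[2]
def cloud(d,c):
    k,R,t=c; v,u=np.mgrid[:d.shape[0],:d.shape[1]]
    P=np.stack([(u-k["cx"])/k["fx"]*d,(v-k["cy"])/k["fy"]*d,d],-1)
    W=(P-t)@R; W[d<=0]=np.nan; return W
def proj(c,P):
    k,R,t=c; q=R@np.array(P)+t; return k["fx"]*q[0]/q[2]+k["cx"],k["fy"]*q[1]/q[2]+k["cy"]
def down(a): # tool down, tool y axis at world angle a
    # x axis = (sin a.. ) z=-Z ; y=(cos a, sin a,0); x=y×z
    from scipy.spatial.transform import Rotation as Ro
    y=np.array([np.cos(a),np.sin(a),0]);z=np.array([0,0,-1.]);x=np.cross(y,z)
    q=Ro.from_matrix(np.c_[x,y,z]).as_quat(); return np.r_[q[3],q[:3]]
E
python3 - <<'E'
from h import *
s=env.get_state(); print(s["time"],s["orientation"],s["tcp_pos"],env.nose_length)
for n in("top","side"):
    p,d,c=shot(n); cv2.imwrite(f"pics/{n}0.png",cv2.resize(p,(800,600),interpolation=cv2.INTER_CUBIC)); np.savez(f"{n}0.npz",p=p,d=d)
    k,R,t=c; print(n,k["fx"],(-R.T@t).round(3),R.round(2).tolist())
E
```

```text
0.0 [-8.80342661e-04  9.74590195e-01  2.23993529e-01 -2.74207419e-04] [ 0.2944883  -0.60686062  0.3029151 ] 0.0726
top 346.8149009063002 [ 0.391 -0.019  1.04 ] [[-0.03, -1.0, -0.02], [-0.99, 0.03, -0.16], [0.16, 0.01, -0.99]]
side 417.7107270694069 [0.337 0.64  0.871] [[-0.94, -0.34, 0.01], [-0.26, 0.7, -0.67], [0.22, -0.63, -0.74]]
```

View pics/top0.png

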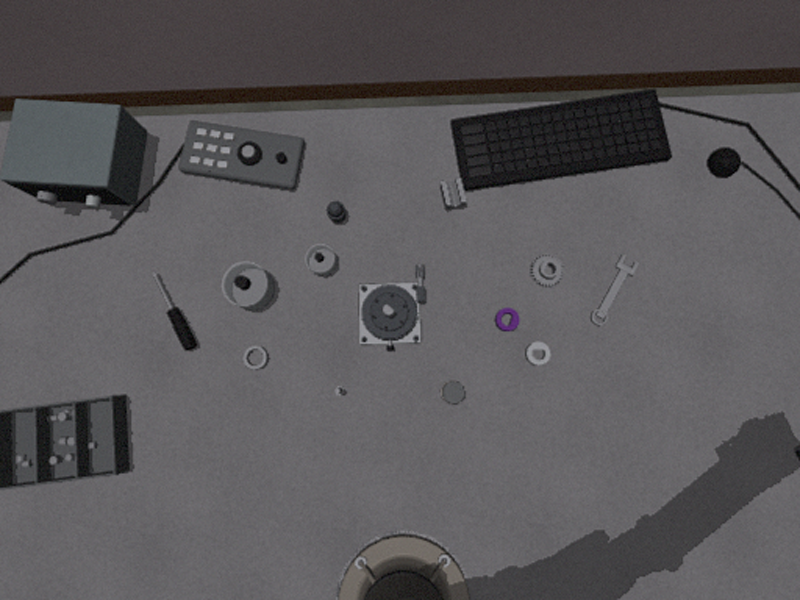

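View pics/side0.png

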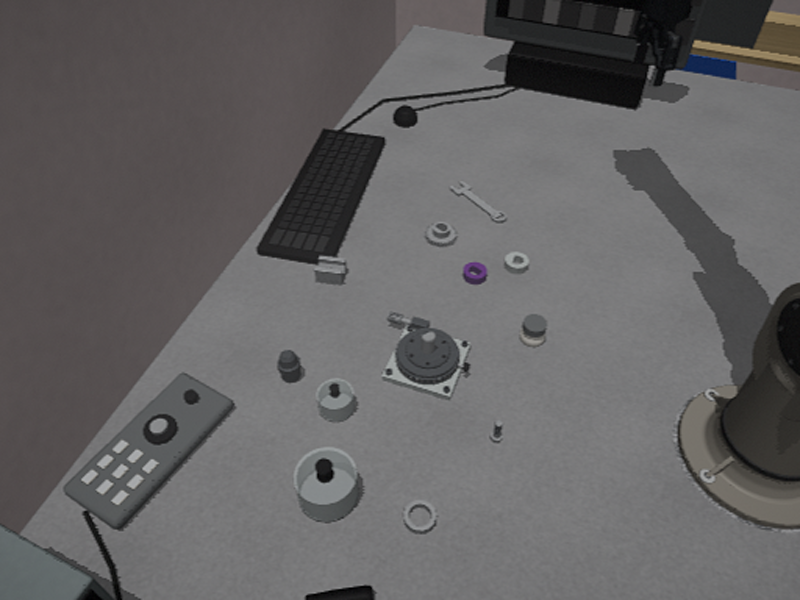

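The top picture (800x600) shows the spacer at (538,353), the gear (546,270), the stage (390,312) and the large cover with its knob at (243,284). The purple decoy is at (507,319) and the plain ring at (256,357). The side view agrees: spacer (516,262), gear (441,233), post (429,337), knob (323,466).

Run:
```python
from h import *
from scipy.optimize import least_squares
ct,cs=cal("top"),cal("side")
for n,a,b,z in(("spacer",(538,353),(516,261),.016),("gear hub",(547,268),(441,229),.024),("post",(389,310),(429,336),.074),("knob",(242,283),(323,463),.08),("purple",(507,319),(475,270),.016)):
    a=np.array(a)*.64;b=np.array(b)*.64
    f=lambda P:np.r_[np.array(proj(ct,P))-a,np.array(proj(cs,P))-b]
    r=least_squares(f,[.6,0,.05]); print(n,r.x.round(4),"res",np.abs(r.fun).max().round(1),"ray@z",ray(ct,*a,z)[:2].round(4))
```

```text
spacer [ 0.435  -0.2668  0.012 ] res 0.5 ray@z [ 0.4333 -0.2659]
gear hub [ 0.5938 -0.2927  0.0223] res 0.1 ray@z [ 0.5933 -0.2922]
post [0.5179 0.0097 0.0707] res 0.7 ray@z [0.5156 0.0093]
knob [0.5774 0.2744 0.081 ] res 1.9 ray@z [0.5722 0.2737]
purple [ 0.5003 -0.2116  0.0171] res 0.5 ray@z [ 0.499  -0.2119]
```

Both views agree on the heights. Next come close looks with the wrist camera over the gear, the stage and the spacer.

Run:
```python
from h import *
T=[]
for n,x,y,a in(("gear",.594,-.2925,-.46),("stage",.517,.0095,0.),("spacer",.434,-.266,-.7)):
    env.reach([x,y,.25],down(a)); env.dwell(.15)
    p,d,c=shot("wrist"); s=env.get_state(); np.savez(f"w_{n}.npz",p=p,d=d)
    k,R,t=c; print(n,s["time"],s["qpos"].round(2) if hasattr(s["qpos"],"round") else s["qpos"],(-R.T@t).round(3),R[2].round(2),[round(v) for v in proj(c,[x,y,.02])],k["fx"])
    T.append(cv2.resize(p,(400,300),interpolation=cv2.INTER_AREA))
T.append(T[0]*0); cv2.imwrite("pics/w0.png",np.vstack([np.hstack(T[:2]),np.hstack(T[2:])]))
```

```text
gear 1.9083 [ 0.52  0.52 -0.21  1.63  0.12  1.01 -0.2 ] [ 0.63  -0.219  0.319] [-0.15 -0.29 -0.95] [257, 175] 344.6950425286949
stage 3.3 [ 0.22  0.31 -0.43  1.96  0.16  0.9  -0.29] [0.518 0.092 0.319] [-0.   -0.33 -0.95] [257, 176] 344.6950425286949
spacer 4.6083 [ 0.58  0.28 -0.18  1.99  0.06  0.88 -0.33] [ 0.488 -0.2    0.319] [-0.21 -0.25 -0.95] [258, 180] 344.6950425286949
```

View pics/w0.png

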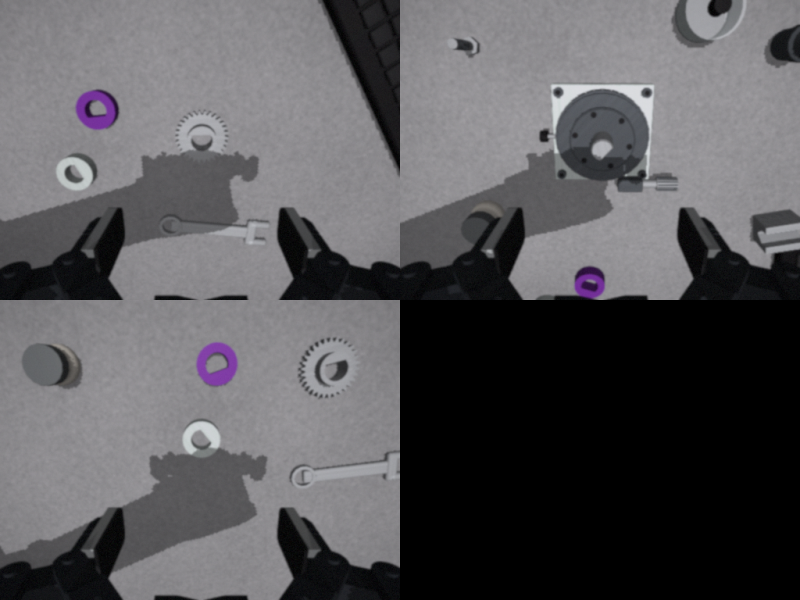

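The wrist view puts each part near raw pixel (257,177), with the flats of the bores and the post visible. I'll rectify each top face onto its plane to read centres and flat angles.

```bash
cat >> h.py <<'E'
def rect(p,c,x,y,z,half=.04,n=400):
    # world-aligned: up=+x, left=+y
    k,R,t=c; i,j=np.mgrid[:n,:n]; X=x+half-(i+.5)*2*half/n; Y=y+half-(j+.5)*2*half/n
    Q=np.stack([X,Y,X*0+z],-1)@R.T+t
    return cv2.remap(p,(k["fx"]*Q[...,0]/Q[...,2]+k["cx"]).astype('f4'),(k["fy"]*Q[...,1]/Q[...,2]+k["cy"]).astype('f4'),cv2.INTER_CUBIC)
E
python3 - <<'E'
from h import *
import pickle
# camera pose in tool frame (fixed) from current pose
from scipy.spatial.transform import Rotation as Ro
def wc(pos,q):  # wrist calibration for tool pose
    Rt=Ro.from_quat(np.r_[q[1:],q[0]]).as_matrix(); return Rt,np.array(pos)
s=env.get_state(); k,R,t=cal("wrist"); Rt=Ro.from_quat(np.r_[s["orientation"][1:],s["orientation"][0]]).as_matrix()
M=R@Rt; m=t+R@np.array(s["tcp_pos"])   # cam = M*(Rt^T (w-p)) + m
pickle.dump((k,M,m),open("wc.pkl","wb"))
T=[]
for n,x,y,a,z in(("gear",.594,-.2925,-.46,.024),("stage",.517,.0095,0.,.074),("spacer",.434,-.266,-.7,.016)):
    f=np.load(f"w_{n}.npz"); q=down(a); Rt=Ro.from_quat(np.r_[q[1:],q[0]]).as_matrix(); R=M@Rt.T; c=(k,R,m-R@np.array([x,y,.25]))
    W=cloud(f["d"],c).reshape(-1,3); near=W[np.hypot(W[:,0]-x,W[:,1]-y)<.03]
    h,e=np.histogram(near[:,2],np.arange(-.01,.1,.002)); o=np.argsort(h)[::-1][:6]
    print(n,[(e[i].round(3),h[i]) for i in sorted(o)])
    top=near[abs(near[:,2]-z)<.004]; print(len(top),top.mean(0).round(4),(top.min(0)/2+top.max(0)/2).round(4))
    I=cv2.convertScaleAbs(rect(f["p"],c,x,y,z),alpha=1.3); 
    for g in range(0,400,50): cv2.line(I,(g,0),(g,6),(0,255,255));cv2.line(I,(0,g),(6,g),(0,255,255))
    T.append(I)
    if n=="stage":T.append(cv2.convertScaleAbs(cv2.resize(rect(f["p"],c,x,y,.04,.05),(400,400)),alpha=1.3))
cv2.imwrite("pics/r0.png",cv2.resize(np.vstack([np.hstack(T[:2]),np.hstack(T[2:])]),(600,600)))
E
```

```text
gear [(np.float64(-0.002), np.int64(318)), (np.float64(0.0), np.int64(76)), (np.float64(0.006), np.int64(123)), (np.float64(0.008), np.int64(1448)), (np.float64(0.01), np.int64(254)), (np.float64(0.022), np.int64(553))]
679 [ 0.5943 -0.2923  0.023 ] [ 0.5937 -0.2936  0.0225]
stage [(np.float64(0.036), np.int64(39)), (np.float64(0.038), np.int64(2283)), (np.float64(0.04), np.int64(692)), (np.float64(0.07), np.int64(61)), (np.float64(0.072), np.int64(385)), (np.float64(0.074), np.int64(81))]
527 [0.5165 0.0148 0.0732] [0.5173 0.0132 0.0726]
spacer [(np.float64(-0.004), np.int64(46)), (np.float64(-0.002), np.int64(1153)), (np.float64(0.0), np.int64(252)), (np.float64(0.012), np.int64(74)), (np.float64(0.014), np.int64(1047)), (np.float64(0.016), np.int64(229))]
1350 [ 0.4333 -0.2672  0.0153] [ 0.4324 -0.2675  0.0149]
```

View pics/r0.png

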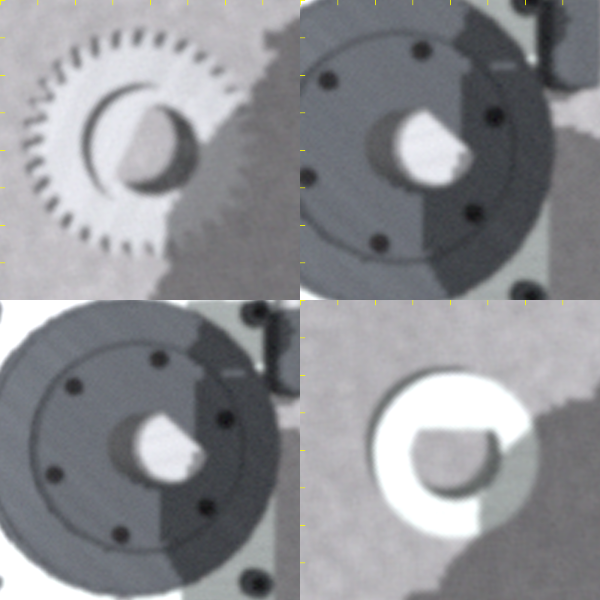

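Measured heights check out: hub 23 mm, wheel 9, platen 39, post 73, spacer 15. The spacer's flat faces about +x, the post's flat about -45° and the gear's about +62°. Now I'll fit these and pick the spacer.

```bash
cat >> h.py <<'E'
import pickle
from scipy.spatial.transform import Rotation as Ro
def wcal(pos,q):
    k,M,m=pickle.load(open("wc.pkl","rb")); Rt=Ro.from_quat(np.r_[q[1:],q[0]]).as_matrix(); R=M@Rt.T; return k,R,m-R@np.array(pos)
def blobs(mask,x,y,half=.04,n=400):
    s=2*half/n; out=[]
    for ct in cv2.findContours(mask,cv2.RETR_LIST,cv2.CHAIN_APPROX_NONE)[0]:
        if cv2.contourArea(ct)<1500: continue
        h=cv2.convexHull(ct); (u,v),r=cv2.minEnclosingCircle(h)
        P=ct[:,0,:]-np.array([u,v]); rr=np.hypot(*P.T); dp=P[rr<.82*r]
        W=lambda u,v:(x+half-(v+.5)*s,y+half-(u+.5)*s)
        ang=np.nan
        if len(dp)>5: mm=dp.mean(0); vx,vy,_,_=cv2.fitLine(dp.astype('f4'),cv2.DIST_HUBER,0,.01,.01).ravel(); nx,ny=-vx,-0+0; N=np.array([vy,-vx]); N=N if N@mm>0 else -N; ang=np.arctan2(-N[0],-N[1])
        out.append((np.round(W(u,v),4).tolist(),round(r*s*1e3,1),round(float(ang),3),round(cv2.contourArea(ct)*s*s*1e6),round(float(np.hypot(*dp.mean(0)))*s*1e3,1) if len(dp)>5 else 0))
    return out
E
python3 - <<'E'
from h import *
for n,x,y,a,z,ths in(("gear",.594,-.2925,-.46,.024,(120,140,160)),("stage",.517,.0095,0.,.074,(110,125,140,160)),("spacer",.434,-.266,-.7,.016,(155,175,190))):
    f=np.load(f"w_{n}.npz"); c=wcal([x,y,.25],down(a)); g=cv2.GaussianBlur(cv2.cvtColor(rect(f["p"],c,x,y,z),cv2.COLOR_BGR2GRAY),(5,5),0)
    np.save(f"g_{n}.npy",g)
    for th in ths: print(n,th,blobs((g>th).astype('u1')*255,x,y))
E
```

```text
gear 120 [([0.599, -0.2835], 13.7, 1.118, 67, 5.6), ([0.594, -0.2925], 56.4, 1.262, 4364, 4.7)]
gear 140 [([0.5974, -0.286], 15.6, 1.015, 109, 7.9), ([0.594, -0.2925], 56.4, 0.995, 4173, 6.6)]
gear 160 [([0.5972, -0.2865], 17.0, 0.998, 171, 7.8), ([0.5952, -0.2897], 29.5, -1.804, 1422, 5.7)]
stage 110 [([0.4895, -0.005], 17.0, -2.302, 170, 5.9), ([0.5177, 0.014], 10.4, -0.78, 266, 6.3), ([0.5271, -0.0258], 8.6, -1.607, 122, 0.8), ([0.5488, -0.0045], 12.0, -0.787, 91, 3.4)]
stage 125 [([0.4866, -0.0053], 13.9, -2.505, 113, 3.9), ([0.5176, 0.014], 10.1, -0.953, 240, 5.6), ([0.5269, -0.0257], 8.1, -1.42, 106, 0.7), ([0.5487, -0.0048], 11.5, -0.907, 63, 3.3)]
stage 140 [([0.5176, 0.014], 9.7, -1.112, 218, 5.0), ([0.5269, -0.0259], 7.5, -1.457, 87, 0.6)]
stage 160 [([0.5175, 0.0142], 9.2, -1.108, 187, 4.8)]
spacer 155 [([0.4324, -0.268], 22.9, -2.851, 927, 1.5)]
spacer 175 [([0.4325, -0.2677], 22.0, -2.632, 815, 1.5)]
spacer 190 [([0.4326, -0.2676], 21.4, 0.612, 722, 1.9)]
```

```bash
cat >> h.py <<'E'
def flat(g,x,y,cx,cy,phi,lo=3.5,hi=10,w=6,half=.04,n=400):
    s=2*half/n; t=np.arange(-w,w+.1,.5)[:,None]*1e-3; r=np.arange(lo,hi,.1)[None]*1e-3
    X=cx+r*np.cos(phi)-t*np.sin(phi); Y=cy+r*np.sin(phi)+t*np.cos(phi)
    S=cv2.remap(g,((y+half-Y)/s-.5).astype('f4'),((x+half-X)/s-.5).astype('f4'),cv2.INTER_LINEAR).astype(float)
    G=abs(np.gradient(cv2.GaussianBlur(S,(7,1),0),axis=1)); R=r[0][G.argmax(1)]
    a=cv2.fitLine(np.c_[t[:,0],R].astype('f4'),cv2.DIST_HUBER,0,1e-4,1e-3).ravel(); sl=a[1]/a[0]
    return round(float(phi-np.arctan(sl)),3),round(float(a[3]-sl*a[2])*1e3,1),(R*1e3).round(1).tolist()
E
python3 - <<'E'
from h import *
print(flat(np.load("g_spacer.npy"),.434,-.266,.4326,-.2676,0.))
print(flat(np.load("g_stage.npy"),.517,.0095,.5176,.014,-.78))
print(flat(np.load("g_gear.npy"),.594,-.2925,.5943,-.2923,1.08))
a=-.7; P=np.array([.4326,-.2676])
env.grip(.06); env.movel([*P,.16],.25,rot=down(a)); hit=env.movel([*P,.0735],.1,stop_force=8)
print(hit,env.get_state()["tcp_pos"])
env.grip(0.03,40); s=env.get_state(); print(s["opening"],s["gripper_force"],s["tcp_pos"],s["force"],s["time"])
p,d,c=shot("wrist"); cv2.imwrite("pics/grasp1.png",p)
E
```

```text
(-0.038, 6.8, [6.5, 6.4, 6.9, 6.4, 7.0, 6.5, 6.7, 6.8, 7.2, 6.9, 7.0, 7.0, 6.8, 6.8, 6.7, 6.7, 7.0, 6.9, 6.7, 6.8, 6.9, 7.0, 7.3, 6.9, 7.2])
(-0.723, 6.1, [6.4, 6.4, 6.4, 6.4, 6.6, 6.3, 6.2, 6.1, 6.0, 6.2, 6.1, 5.9, 5.9, 5.9, 6.0, 6.1, 6.2, 6.1, 6.0, 5.9, 5.9, 5.8, 5.8, 5.6, 6.0])
(1.104, 5.3, [6.0, 5.1, 5.9, 5.9, 5.3, 4.9, 5.0, 5.3, 5.3, 5.7, 5.4, 4.8, 4.8, 5.3, 5.3, 5.0, 5.0, 5.2, 5.7, 5.3, 5.2, 5.2, 4.8, 5.1, 5.0])
False [ 0.43301482 -0.26779305  0.07403978]
0.041493949460906794 40.16080069166492 [ 0.43301448 -0.26785419  0.0744759 ] [-1.03204357 -0.18272674  5.56747247] 6.8
```

View pics/grasp1.png

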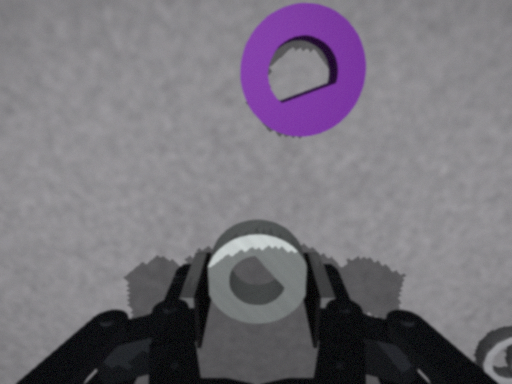

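The spacer is held between the pads, centred at about (257,278), and the purple decoy at (303,70) is untouched. I'll lift it and look at the post from the placing yaw.

Run:
```python
from h import *
s=env.get_state(); c=cal("wrist"); P=np.array(s["tcp_pos"])
Q=ray(c,257.5,278.5,.016); Rt=Ro.from_quat(np.r_[s["orientation"][1:],s["orientation"][0]]).as_matrix()
print("spacer in tool",(Rt.T@(Q-P)).round(4))
env.movel([P[0],P[1],.19],.3); a=-.7-.72
env.reach([.5176,.014,.22],down(a)); env.dwell(.2)
p,d,c=shot("wrist"); s=env.get_state(); print(s["time"],s["tcp_pos"],s["qpos"]); np.savez("w_st2.npz",p=p,d=d)
x,y=.5176,.014; I=rect(p,c,x,y,.074); g=cv2.GaussianBlur(cv2.cvtColor(I,cv2.COLOR_BGR2GRAY),(5,5),0); np.save("g_st2.npy",g)
for th in(100,110,125,140): print(th,blobs((g>th).astype('u1')*255,x,y))
cv2.imwrite("pics/st2.png",np.hstack([cv2.resize(p,(400,300)),cv2.resize(I,(300,300))]))
```

```text
spacer in tool [ 0.0035 -0.0002  0.0585]
8.8 [0.51751549 0.01284719 0.21981213] [-0.0296842   0.32891476 -0.1390148   2.00188677  0.06181432  0.8151027
 -1.62550342]
100 [([0.4813, 0.0068], 32.9, -0.262, 1150, 6.4), ([0.508, -0.0221], 8.9, -1.85, 66, 1.7), ([0.4987, 0.0523], 21.1, -1.683, 397, 3.5), ([0.5192, 0.0115], 9.6, -1.566, 204, 2.3)]
110 [([0.4811, 0.0068], 32.9, -0.26, 1125, 6.5), ([0.4985, 0.0528], 20.8, -1.679, 380, 3.7), ([0.5191, 0.0115], 8.9, -1.785, 152, 1.5)]
125 [([0.4806, 0.0067], 32.7, -0.264, 1080, 6.9), ([0.4981, 0.053], 20.4, -1.696, 356, 3.8)]
140 [([0.4889, 0.0215], 20.9, 0.755, 318, 1.0), ([0.4977, 0.0533], 20.0, -1.701, 333, 3.8)]
```

View pics/st2.png

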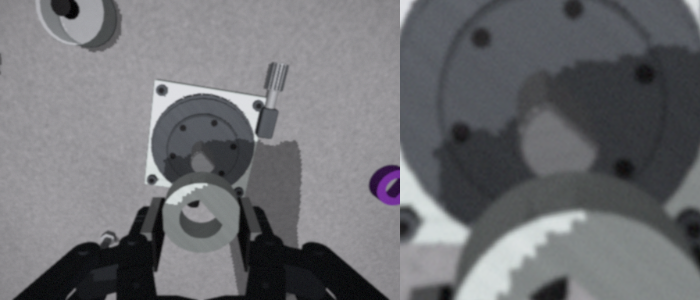

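Here the held spacer is at about (200,215) of the left panel and the post top at about (203,158). In the rectified panel the post's flat runs (548,107)–(597,150), so its normal is about -0.74 rad. The two yaws together put the post near (0.5175, 0.0115). I'll now probe down gently with force stops.

```bash
cat >> h.py <<'E'
def tcp(): return np.array(env.get_state()["tcp_pos"])
def goto(p,v=.1,rot=None,**k):
    p=np.array(p,float); r=env.movel(p,v,rot=rot,**k); env.dwell(.1); e=p-tcp(); 
    if np.linalg.norm(e)>3e-4 : env.movel(p+e,v,rot=rot)
    return e
def yaw():
    q=env.get_state()["orientation"]; m=Ro.from_quat(np.r_[q[1:],q[0]]).as_matrix(); return np.arctan2(m[1,1],m[0,1]),m[2,2]
def probe(T,a,zc,zmiss,ofs,z0,f=6,yaws=None):
    """T post xy; ofs list of (ox,oy) tool; zc=start tcp z; zmiss=deepest; returns on entry"""
    for ox,oy in ofs:
        A=a; xh=np.array([-np.sin(A),np.cos(A)]); yh=np.array([np.cos(A),np.sin(A)])
        p=np.array(T)-ox*xh-oy*yh; e=goto([*p,zc],.1,rot=down(A)); b=env.get_state()["force"]
        c=tcp(); h=env.movel([c[0],c[1],zmiss],.03,stop_force=f)
        q=tcp(); s=env.get_state(); print((ox,oy),h,"underside",round(q[2]-z0,4),"F",(np.array(s["force"])-b).round(1),"M",np.round(s["torque"],2),round(s["time"],1),e.round(4),(q[:2]-p).round(4))
        if q[2]-z0<.0695: return True
    return False
E
python3 - <<'E'
from h import *
env.reach([.5167,.0114,.17],down(-1.42)); print(tcp(),yaw())
print(probe([.5175,.0115],-1.42,.1525,.1365,[(1,0),(2.2e-3,0)][:0]+[(.001,0),(.0025,0),(-.0005,0)],.0745))
E
```

```text
[0.51566933 0.01090736 0.16930162] (np.float64(-1.4205957748456155), np.float64(-0.9999930350637157))
(0.001, 0) False underside 0.0619 F [ 1.1 -1.1 -0.6] M [-0.34 -0.37 -0.02] 10.4 [-0.0006 -0.0001 -0.001 ] [-0.0003 -0.0003]
True
```

It entered the post on the first probe. Next I'll lower it home and release.

Run:
```python
from h import *
c=tcp(); b=np.array(env.get_state()["force"])
h=env.movel([c[0],c[1],.1125],.05,stop_force=10); s=env.get_state(); print(h,tcp()-[0,0,.0745],np.array(s["force"])-b,s["torque"],s["time"])
```

```text
True [0.51625604 0.01108218 0.03948999] [-0.74737188  1.29420008  0.51310362] [ 0.05014247 -0.20881926 -0.02383884] 10.9
```

Run:
```python
from h import *
c=tcp(); env.grip(.06); env.movel([c[0],c[1],.24],.3); env.dwell(.1)
p,d,k=shot("wrist"); print(env.get_state()["time"],tcp()); np.savez("w_st3.npz",p=p,d=d)
x,y=.5176,.012; I=rect(p,k,x,y,.074); g=cv2.GaussianBlur(cv2.cvtColor(I,cv2.COLOR_BGR2GRAY),(5,5),0)
for th in(110,125,140): print(th,[b for b in blobs((g>th).astype('u1')*255,x,y) if 8<b[1]<12])
I2=rect(p,k,x,y,.056); W=cloud(d,k).reshape(-1,3); r=np.hypot(W[:,0]-.5175,W[:,1]-.0115); print("ring z",np.nanmedian(W[(r>.014)&(r<.02),2]),"post z",np.nanmedian(W[r<.004,2]))
env.reach([.5943,-.2923,.2],down(.42)); env.dwell(.2)
p,d,k=shot("wrist"); print(env.get_state()["time"],tcp(),env.get_state()["qpos"][-1]); np.savez("w_g2.npz",p=p,d=d,R=k[1],t=k[2])
J=rect(p,k,.5943,-.2923,.024); cv2.imwrite("pics/st3.png",cv2.convertScaleAbs(np.hstack([cv2.resize(a,(260,260)) for a in(I,I2,J)]),alpha=1.3)); np.save("J.npy",J)
```

```text
11.9333 [0.51535289 0.01097563 0.23871403]
110 []
125 [([0.4827, -0.0007], 9.8, -2.164, 178, 1.4)]
140 [([0.4826, -0.0006], 9.1, -2.037, 153, 1.0)]
ring z 0.055473372270986816 post z 0.07336729266917398
14.075 [ 0.59448461 -0.29179574  0.20015499] 0.5756951230252244
```

View pics/st3.png

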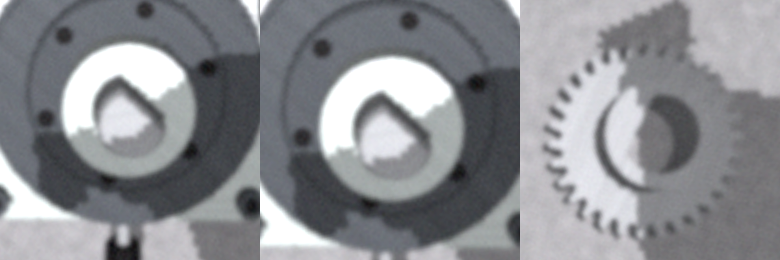

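The spacer is home: its ring top is at 55.5 mm and the post stands in the D-bore. The gear's bore is centred at about (138,134) in the third panel, so the gear is near (0.593,-0.295). I'll grip its hub.

Run:
```python
from h import *
P=[.5931,-.295]
env.movel([*P,.13],.2,rot=down(.42)); e=goto([*P,.0895],.1); print(e,tcp())
env.grip(0.022,50); s=env.get_state(); print(s["opening"],s["gripper_force"],s["tcp_pos"],s["force"],s["time"],yaw())
p,d,k=shot("wrist"); cv2.imwrite("pics/g3.png",p); np.savez("w_g3.npz",p=p,d=d)
q=tcp(); env.movel([q[0],q[1],.19],.25); env.dwell(.1); p2,d,k=shot("wrist")
cv2.imwrite("pics/g3.png",np.vstack([np.hstack([p[180:370,110:410],p2[180:370,110:410]])])); cv2.imwrite("pics/g4raw.png",p2); print(env.get_state()["opening"],tcp())
```

```text
[-3.62228351e-04  6.39491423e-05 -3.74672468e-04] [ 0.59286076 -0.29504303  0.08949047]
0.03053396015779215 49.273736737668514 [ 0.59305036 -0.29493673  0.08963666] [-0.52036174 -0.26424333  4.90203228] 15.8583 (np.float64(0.420022250007075), np.float64(-0.9999997397751271))
0.03056826699254238 [ 0.59186696 -0.2946561   0.18799688]
```

View pics/g3.png

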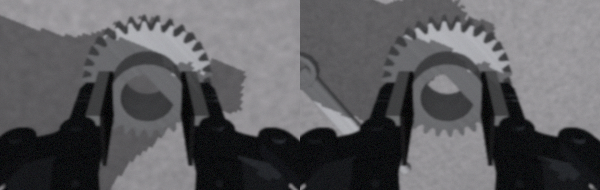

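Run:
```python
from h import *
def toolrect(p,pos,a,dz,half=.022,n=390):
    # up=+tool x ; right = ? use tool coords: rows x from +half down, cols y from -half..+half
    c=wcal(pos,down(a)); k,R,t=c; i,j=np.mgrid[:n,:n]; X=half-(i+.5)*2*half/n; Y=half-(j+.5)*2*half/n
    xh=np.array([-np.sin(a),np.cos(a),0]); yh=np.array([np.cos(a),np.sin(a),0])
    Q=(np.array(pos)-[0,0,dz]+X[...,None]*xh-Y[...,None]*yh)@R.T+t   # left = -tool y (mirror keeps world handedness)
    return cv2.remap(p,(k["fx"]*Q[...,0]/Q[...,2]+k["cx"]).astype('f4'),(k["fy"]*Q[...,1]/Q[...,2]+k["cy"]).astype('f4'),cv2.INTER_CUBIC)
a=toolrect(cv2.imread("pics/g4raw.png"),[.59187,-.29466,.188],.42,.0656)
b=toolrect(cv2.imread("pics/grasp1.png"),[.43301,-.26785,.0745],-.7,.0585)
o=[]
for I in(a,b):
    g=cv2.createCLAHE(3,(4,4)).apply(cv2.cvtColor(I,cv2.COLOR_BGR2GRAY)); g=cv2.cvtColor(g,cv2.COLOR_GRAY2BGR)
    for m in range(-20,21,5):
        v=int(195+m*390/44); cv2.line(g,(v,0),(v,8 if m else 20),(0,255,255),2); cv2.line(g,(0,v),(8 if m else 20,v),(0,255,255),2)
    o.append(g)
cv2.imwrite("pics/tr.png",np.hstack(o))
```

```text
(no output)
```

View pics/tr.png

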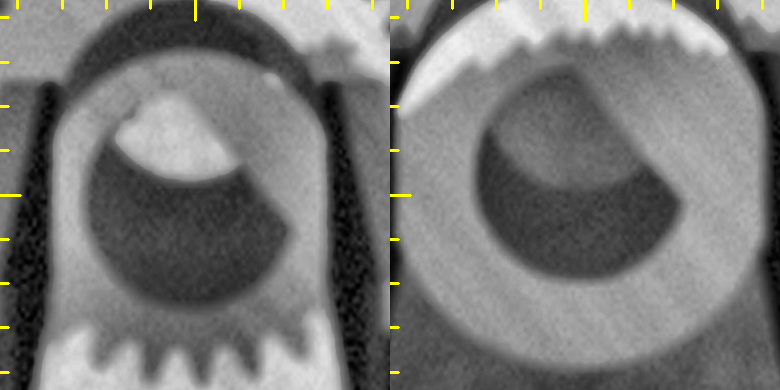

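In the rectified close-ups, the gear's bore (left panel, centre ≈(193,201)) sits 3.3 mm lower along tool x than the spacer's did (right panel, ≈(194,172)). Its flat direction matches the spacer's within 0.02 rad. So I place it at the same yaw, shifted 3.3 mm.

Run:
```python
from h import *
T=[.5195,.0116]
env.reach([*T,.2],down(-1.42)); print(tcp(),env.get_state()["opening"])
r=probe(T,-1.42,.1665,.1525,[(0,0),(.0013,0),(-.0013,0),(0,.0013),(0,-.0013)],.0896)
if r:
    c=tcp(); b=np.array(env.get_state()["force"]); h=env.movel([c[0],c[1],.1435],.05,stop_force=10); s=env.get_state(); print(h,tcp()-[0,0,.0896],np.array(s["force"])-b,s["time"])
```

```text
[0.51966265 0.01121081 0.19987119] 0.03096360177782705
(0, 0) False underside 0.0628 F [ 1.7 -1.6  0.8] M [-0.39 -0.38 -0.05] 19.9 [-0.0005  0.0001 -0.0006] [-0.0002 -0.0002]
True [0.51992452 0.01184664 0.05527158] [-0.9119245   1.19628332  1.02738025] 20.1417
```

The gear is home with its underside at about 55.5 mm. Next I'll release, verify with depth, and look at the cover.

Run:
```python
from h import *
c=tcp(); env.grip(.06); env.movel([c[0],c[1],.24],.3); env.dwell(.1)
p,d,k=shot("wrist"); W=cloud(d,k).reshape(-1,3); r=np.hypot(W[:,0]-.519,W[:,1]-.0117)
print("hub z",np.nanmedian(W[(r>.0135)&(r<.0155),2]),"wheel z",np.nanmedian(W[(r>.02)&(r<.028),2]),"post",np.nanmedian(W[r<.004,2]))
w=W[(W[:,2]>.0765)&(W[:,2]<.084)&(r<.03)]; print("hub ctr",w[:,:2].mean(0),(w[:,:2].min(0)+w[:,:2].max(0))/2)
x,y=.575,.2744
env.reach([x,y,.26],down(-1.42)); env.dwell(.2)
p,d,k=shot("wrist"); print(env.get_state()["time"],tcp(),env.get_state()["qpos"][-1]); np.savez("w_c.npz",p=p,d=d,R=k[1],t=k[2])
W=cloud(d,k); m=(W[...,2]>.074)&(W[...,2]<.09)&(np.hypot(W[...,0]-x,W[...,1]-y)<.05); w=W[m]; print("knob",len(w),w.mean(0),(w.min(0)+w.max(0))/2,np.ptp(w,axis=0))
I=rect(p,k,x,y,.08); g=cv2.cvtColor(I,cv2.COLOR_BGR2GRAY)
for th in(30,40,50): print(th,blobs((g<th).astype('u1')*255,x,y))
cv2.imwrite("pics/cov.png",np.hstack([cv2.resize(p,(400,300)),cv2.resize(I,(300,300))]))
```

```text
hub z 0.07965446714183594 wheel z 0.06569477290871749 post 0.07332495067843424
hub ctr [0.51956853 0.01103015] [0.51840718 0.01168894]
22.45 [0.57540405 0.27275016 0.26010785] -2.0191999330204298
knob 711 [0.57761303 0.27796135 0.07925788] [0.57747898 0.27802282 0.07900463] [0.02319865 0.02335301 0.00477428]
30 [([0.573, 0.2772], 8.6, -2.927, 83, 1.2), ([0.5851, 0.2783], 9.7, 0.056, 95, 2.4)]
40 [([0.5806, 0.2782], 13.8, 0.08, 452, 1.3)]
50 [([0.5806, 0.278], 14.0, 0.073, 472, 0.7)]
```

View pics/cov.png

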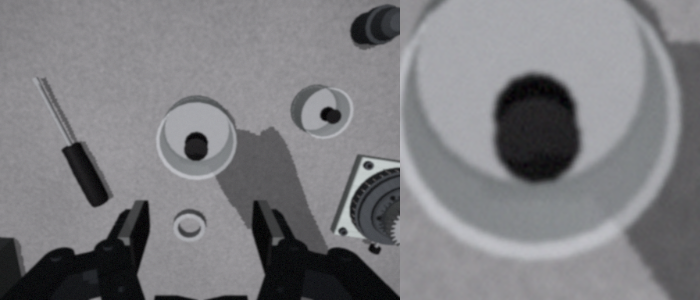

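The gear is confirmed home (hub top 79.7 mm, wheel 65.7). The big cover's knob is at about (196,147) in the left panel. Depth puts it at (0.5775,0.278,0.079), 23 mm across as expected. After correcting the bias found on the hub at the same yaw, I'll grip it and carry it.

Run:
```python
from h import *
K=[.5763,.278]; T=[.5175,.0115]
env.movel([*K,.175],.2); print(goto([*K,.133],.1),tcp())
env.grip(.012,50); s=env.get_state(); z0=tcp()[2]; print(s["opening"],s["gripper_force"],tcp(),np.round(s["force"],1),s["time"])
q=tcp(); env.movel([q[0],q[1],.245],.2); print(env.get_state()["opening"])
env.movel([*T,.245],.25); goto([*T,.225],.15); c=tcp(); print(c,env.get_state()["time"])
h=env.movel([c[0],c[1],z0+.030],.05,stop_force=8); s=env.get_state(); print(h,tcp()-[0,0,z0],np.round(s["force"],1),np.round(s["torque"],2),s["time"])
```

```text
[-0.00052553 -0.00032985 -0.00087692] [0.5758607  0.27769782 0.13246218]
0.01986508889589943 48.83564293384552 [0.57585677 0.27756435 0.13224715] [-0.  -0.2  1.4] 24.375
0.020225088595101283
[0.51744694 0.01078843 0.22512857] 26.9667
True [0.51721153 0.01050451 0.03382494] [-1.6 -0.6  4.9] [ 0.1   0.16 -0.05] 28.0417
```

Run:
```python
from h import *
env.grip(.05); c=tcp(); env.movel([c[0],c[1],.31],.25); env.dwell(.3)
p,d,k=shot("wrist"); W=cloud(d,k).reshape(-1,3); r=np.hypot(W[:,0]-.518,W[:,1]-.0115)
w=W[(W[:,2]>.105)&(W[:,2]<.125)&(r<.04)]; print("knob",w.mean(0),(w.min(0)+w.max(0))/2,np.ptp(w,axis=0))
w=W[(W[:,2]>.08)&(W[:,2]<.1)&(r<.05)&(r>.017)]; 
if len(w)>50: A=np.c_[w[:,:2]-[.518,.0115],np.ones(len(w))]; print("cap plane",np.linalg.lstsq(A,w[:,2],rcond=None)[0],len(w),(w.min(0)+w.max(0))/2)
print(env.get_state()["time"],tcp())
cv2.imwrite("pics/fin.png",p)
```

```text
knob [0.51886928 0.01120373 0.11326251] [0.51873118 0.01108846 0.11041846] [0.02341615 0.02312728 0.01026424]
cap plane [-0.00450541 -0.00128365  0.08925538] 6187 [0.51832077 0.01127791 0.08598575]
29.5083 [0.51607055 0.01053483 0.30907939]
```

View pics/fin.png

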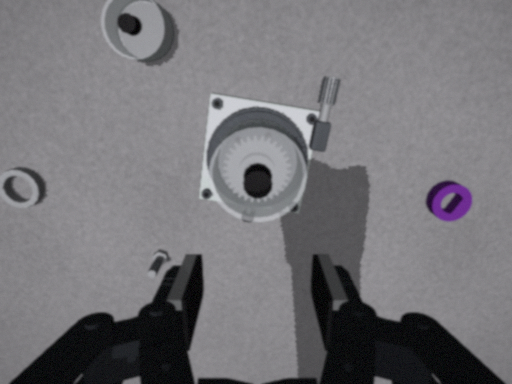

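The picture shows the cover centred on the stage around (258,170) with the gear visible inside. The cap plane is level and at 89 mm (expected 90), and the knob top is at 113 mm (expected 114). Handing in.

```bash
python3 -c "
from h import *
print(job.job_done())"
```

```text
the job is handed in; nothing more can be done
None
```

The spacer, gear and cover are all seated on the stage to within about 1 mm of their target heights, the gripper is clear, and the job was handed in at about 30 s of the 72 s allowed; no verdict came back.

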